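# Refit the round counter's dial knob at the games club

### The job

The big blue knob has come off the round counter, the black sloping console on the games table. Push it fully home on the counter's flatted shaft (find by feel or by eye which way round it goes), then click it round until its white pointer stands at the red mark, and let go. Leave the decks, dice, rule box, mug and bottle where they are.

Things in the scene. Friction and masses are not known exactly. Their poses are not given: they have to be found in the camera images.
- knob_center (a point): Loose blue knob, upright on the table, bore downward; 70 mm across, 70 mm high, about 160 g. Point on its axis, 35 mm over the underside; z up its axis, x towards its white pointer. The hub (70 mm across) fills the lowest 34 mm. On it stands the grip bar: 18 mm wide (along y), from -37 to +43 mm along x, 34 to 70 mm over the underside; its white +x end is the pointer.
- knob: The same knob and axes, origin at the centre of its underside. There opens the blind bore, 30 mm deep, D-shaped: radius 18 mm, its flat on the pointer side (+x), 10.5 mm from the axis.
- knob_pointer (a point): Point on the knob 40 mm from its axis towards the white pointer, level with the underside.
- console: Round counter: black wedge-shaped console fixed to the table, 160 mm wide, 180 mm deep, 37 mm high at the front (its -x side), 132 mm at the back. Origin under the dial's centre, at table height.
- dial: Grey dial face, 132 mm across, 12 ticks 30 degrees apart, on the console's sloping top. Origin: centre of the face, 85 mm over the table. z: out of the face along the shaft, 28 degrees off vertical, leaning to the console's front; x: up the slope to the thick red mark. Fully home, the knob's underside lies on the face, z axes in line. Positive turns about z are anticlockwise looking down on it.
- shaft_end (a point): Centre of the free end of the steel shaft, 28 mm out of the dial face; axes as the dial's (they do not turn). Shaft radius 17 mm, a flat along one side 9.5 mm from the axis, a 2 mm chamfer round the end: the knob slides on with 1 mm to spare. Misturned by more than about 9 degrees, the knob's underside stops on the shaft's end.
- red_mark (a point): Point on the dial face at the thick red mark, 56 mm up the slope from the centre. The shaft turns with the knob and clicks every 30 degrees, at the ticks; leaving a click takes about 0.1 N m, so light pressure does not turn it. Its flat first faces the tick 2, 3, 4 or 5 clicks anticlockwise of this mark (which: see or feel). Seated, the pointer points where the flat faces, with 9 degrees of play.
- deck_black_center (a point): black deck box of cards, 95 x 72 x 46 mm, lying flat; point at its centre
- deck_red_center (a point): red deck box of cards, 95 x 72 x 46 mm, lying flat; point at its centre
- rule_box: orange flat game box, 160 x 110 x 38 mm; origin at the centre of its underside
- mug: white mug, 82 mm across, 95 mm high, upright; origin at the centre of its underside
- bottle: green closed bottle, 64 mm across, 190 mm high, upright; origin at the centre of its underside
- die_blue: blue 24 mm die; origin at the centre of its underside
- die_yellow: yellow 24 mm die; origin at the centre of its underside
Not all that is in view belongs to the job. Leave any yellow look-alike of the console alone. Of the things that look like the knob, the smaller one is meant.

How it is judged:
On the way:
1. the knob is fully home on the shaft (z of knob in the frame of dial between -0.003 and 0.003 m and distance between knob and dial below 0.005 m and angle between the z axis of knob and the z axis of dial, either way round below 0.08 rad), for 0.2 s.
At the end, for the whole second after the job is handed in: The knob is fully home on the shaft (underside within 3 mm of the dial face, within 5 mm of its centre, axes in line within 0.08 rad), its pointer at the red mark (within half a click, 15 degrees; the neighbouring clicks are 30 degrees away), at rest and released (all of step 1 and x of knob_pointer in the frame of dial above 0.0386 m and linear speed of knob below 0.02 m/s and angular speed of knob below 0.1 rad/s); the robot touches nothing.
It fails at once if one of the decks, dice, rule box, mug or bottle is moved by more than 30 mm (distance of any of deck_black_center, deck_red_center, rule_box, mug, bottle, die_blue, die_yellow from where it was at the start of the episode above 0.03 m).
It also fails if it takes over 72 s, if anything falls off the work surface, if the arm or the gripper's body presses on something with over 40 N, if the wrist force passes 120 N, or if a joint passes its speed limit or range.

### The arm

A 7-joint arm with a two-finger parallel gripper is mounted at the origin on the work surface. World frame = base frame: x ahead of the robot, y to its left, z up, the work surface at z = 0. Lengths are in m, angles in rad, forces in N, time in s.
With the tool pointing down it reaches from about 0.4 to 0.85 m from the base axis. Payload 4.5 kg.
Tool frame: the origin (TCP) lies at the very end of the fingers, on their centre line; the grasp point (between the pads) lies 19 mm behind it (tcp_to_grasp is the z of the grasp point in the tool frame, in m); z points along the fingers, y is the line along which they close (so a half turn about z gives the same grasp; the last joint's range is limited). The gripper opens to 88 mm and grips with 3 to 60 N. Pads are 18 mm wide; open, the fingers measure 123 mm over their backs; the gripper's body (75 mm by 187 mm) begins 45 mm behind the grasp point.
Start: joints at [1.147, 0.689, -0.195, 1.565, 0.157, 0.902, -0.215], TCP at [0.276, -0.561, 0.239] pointing down, gripper open.
Joint ranges: [-3.01, 3.01], [-0.46, 2.08], [-1.47, 1.51], [0.13, 2.56], [-1, 4.14], [0.04, 2.09], [-2.66, 2.66]. Speed limits (rad/s): [2.57, 2.57, 3.14, 3.14, 3.14, 3.14, 3.14].

### API

Orientations are given as a unit quaternion [x, y, z, w].
In Python, from plant import * gives the robot as it stands. The module is installed in compiled form; this text tells all that it offers.
- The arm moves only by the shell command python3 -m jog 'ROWS' [OPENING] [FORCE]. ROWS is JSON, a list that holds one entry, the list of rows, each a list of 6 numbers: the shift along the tool's x, y, z in m, then the turn, a rotation vector about the tool's x, y, z in rad. In form: [[[dx, dy, dz, ax, ay, az], ...]]. A call has 1 to 12 rows; each row shifts and turns the commanded pose from where the row before left it, along the tool's axes as they then stand; what a row does not reach is not made up. A row lasts 1/8 s, in which the tool goes at most 62.5 mm and 10.7 degrees, less where a joint would pass 70% of its speed; a pose out of reach is approached as far as the arm can. A call with a gripper value outside its range is refused whole. OPENING is the finger opening in m, from 0 to 0.0881, set as the call begins (- or left out, the last holds). The fingers move at their own pace and stop on an object; FORCE is the grip in N (left out, the last holds). Time passes only in rows, so rows that do not move let the fingers close. It gives the time, the measured TCP pose, the force, the opening and the grip force at its end, in the units of the state.
- get_state(): the state, without advancing time (a new reading comes with each control period).
- snapshot(name): name is "side" or "top" or "wrist"; returns a dict with "frame" (400x640x3 uint8, red, green, blue), "mtx" (3x3 intrinsics, pixels), "xyz" and "orientation" of the camera in the world; the wrist camera has in their place "mount" (4x4, takes a point from camera to tool coordinates, whose origin is the TCP and whose axes are the flange's). Camera axes: x right, y down, z forward; pixel columns grow to the right and rows downward; lengths in m; the calibration is good to about 2 mm. The wrist camera is an equidistant fisheye: a pixel r from the principal point sees the ray r / f radians off the axis. A picture is of the moment at which its call begins: read the wrist's pose just before it. There is no depth.
- finish_job(): hands the job in; it is judged then, once.
The state is a dict: "clock": time; "q": joint angles; "qd": joint speeds; "joint_torque": joint torques, N m; "tool_pos": TCP position; "eef_rot": TCP orientation; "contact_force": force on the tool from outside, world axes, zero at the start; "moment": the same for the moment, N m; "opening": opening from 0.0 (shut) to 1.0 (fully open); "finger_force": force on a finger pad.
Only numpy, scipy, OpenCV 4.12 (cv2) and the standard library are available. Lean on these libraries where they do the work, as an engineer would, in place of code of your own. Each camera call takes 0.05 s, during which the arm holds its last target. There are 200 camera calls.

## Working session

There is one attempt and no reset: what is moved stays moved. The work goes in short steps, Python scripts to look and compute and a shell command to move; the robot and the scene stay as the last step left them, time stands still between calls to the robot, and variables do not carry over. Pictures are saved under pics/ and viewed, at most 10 in all, crops included, and the job is handed in when it is done.

```bash
mkdir -p pics
python3 - <<'E'
from plant import *
import cv2,pickle
s=get_state();print({k:s[k] for k in("clock","tool_pos","eef_rot","contact_force","opening")})
d={}
for n in("side","top","wrist"):
    p=snapshot(n);d[n]=p;cv2.imwrite(f"pics/{n}0.png",p["frame"][...,::-1])
    print(n,p["mtx"],p.get("xyz"),p.get("orientation"),p.get("mount"))
pickle.dump((s,d),open("s0.pkl","wb"))
import numpy as np
cv2.imwrite("pics/st0.png",np.vstack([d["top"]["frame"],d["side"]["frame"]])[...,::-1])
E
```

```text
{'clock': 0.0, 'tool_pos': array([ 0.27592426, -0.56010672,  0.23792353]), 'eef_rot': array([ 9.73909220e-01,  2.26936168e-01, -2.65386228e-04, -8.57607881e-04]), 'contact_force': array([ 0.6329925 , -0.34891638, -1.36174651]), 'opening': 0.9998520602040727}
side [[512.91766898   0.         324.0899486 ]
 [  0.         512.91766898 203.01947713]
 [  0.           0.           1.        ]] [0.27310527 1.16724436 0.76359958] [-0.07003379  0.85812931 -0.50553697  0.05605113] None
top [[458.13398555   0.         324.66678614]
 [  0.         458.13398555 202.78958954]
 [  0.           0.           1.        ]] [0.1762396  0.01909244 1.54400442] [-0.69898679  0.70815361 -0.07501635  0.065639  ] None
wrist [[309.70691629   0.         322.22407047]
 [  0.         309.70691629 203.03443213]
 [  0.           0.           1.        ]] None None [[ 2.12412516e-04 -9.65036062e-01 -2.62117060e-01  6.71039350e-02]
 [ 9.99999930e-01  1.23842100e-04  3.54423355e-04  3.97265239e-04]
 [-3.09570192e-04 -2.62117117e-01  9.65036021e-01 -1.46234167e-01]
 [ 0.00000000e+00  0.00000000e+00  0.00000000e+00  1.00000000e+00]]
```

View pics/top0.png

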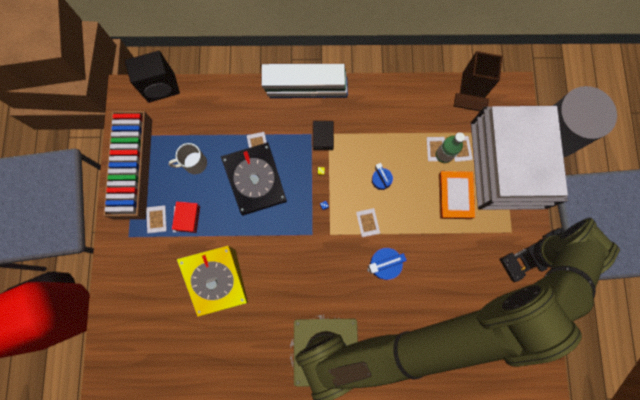

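View pics/side0.png

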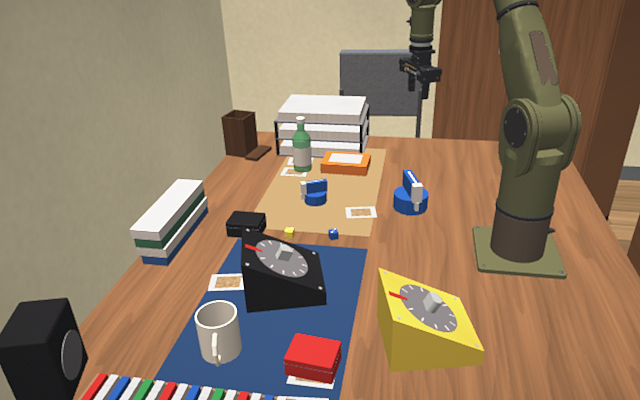

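Top view candidates: knobs at (382,177), which is the smaller one, and (387,264), which is larger and a look-alike. Consoles are the black one at (252,178), and the yellow one at (212,281), also a look-alike. I choose the knob at (382,177) and the black console at (252,178), and will check both in one close crop.

```bash
cat > h.py <<'E'
import numpy as np,cv2
from scipy.spatial.transform import Rotation as R
def ray(p,uv):
    d=np.linalg.inv(p["mtx"])@[uv[0],uv[1],1]
    return np.array(p["xyz"]),R.from_quat(p["orientation"]).apply(d)
def onz(p,uv,z):
    o,d=ray(p,uv);return o+d*(z-o[2])/d[2]
def tri(rs):
    A=0;b=0
    for o,d in rs:
        d=d/np.linalg.norm(d);P=np.eye(3)-np.outer(d,d);A=A+P;b=b+P@o
    return np.linalg.solve(A,b)
def mask(f,lo,hi,box):
    m=cv2.inRange(cv2.cvtColor(f,cv2.COLOR_RGB2HSV),lo,hi);k=np.zeros_like(m);x0,y0,x1,y1=box;k[y0:y1,x0:x1]=1;return m*k
def cen(m):
    n,l,s,c=cv2.connectedComponentsWithStats(m);i=1+np.argmax(s[1:,4]);return c[i],s[i]
E
python3 - <<'E'
import pickle
from h import *
s,d=pickle.load(open("s0.pkl","rb"));T,S=d["top"],d["side"]
red=((0,150,80),(8,255,255));blu=((100,150,60),(125,255,255));gry=((0,0,70),(179,60,200));wht=((0,0,190),(179,45,255))
rt=cen(mask(T["frame"],*red,(235,145,270,170)));rs=cen(mask(S["frame"],*red,(235,235,275,255)));print("red",rt,rs)
print("redpt",tri([ray(T,rt[0]),ray(S,rs[0])]))
for n,p,box in(("top",T,(225,150,280,205)),("side",S,(238,230,325,290))):
    m=mask(p["frame"],*gry,box);n_,l,st,c=cv2.connectedComponentsWithStats(m);i=1+np.argmax(st[1:,4])
    cs,_=cv2.findContours((l==i).astype(np.uint8),cv2.RETR_EXTERNAL,cv2.CHAIN_APPROX_NONE)
    e=cv2.fitEllipse(cv2.convexHull(max(cs,key=len)));print(n,"dial",e,onz(p,e[0],.085),st[i])
m=mask(T["frame"],*blu,(365,160,400,195));print("knob blue",cen(m));w=mask(T["frame"],*wht,(365,155,400,195));cw=cen(w);print("white",cw,onz(T,cw[0],.07))
c=cen(m)[0];print(onz(T,c,.03))
cs,_=cv2.findContours(m,cv2.RETR_EXTERNAL,cv2.CHAIN_APPROX_NONE);print(cv2.minEnclosingCircle(max(cs,key=len)))
a=cv2.resize(T["frame"][150:210,225:275+15],None,fx=6,fy=6,interpolation=2)[:300,:390]
a=cv2.resize(T["frame"][150:205,225:290],(390,300),interpolation=2)
b=cv2.resize(S["frame"][225:302,240:340],(390,300),interpolation=2)
e=cv2.resize(T["frame"][150:205,350:415],(390,300),interpolation=2)
f=cv2.resize(S["frame"][160:225,280:364],(390,300),interpolation=2)
cv2.imwrite("pics/c0.png",np.vstack([np.hstack([a,b]),np.hstack([e,f])])[...,::-1])
E
```

```text
red (array([246.59574468, 156.78723404]), array([244, 151,   6,  13,  47], dtype=int32)) (array([251.41071429, 247.19642857]), array([245, 244,  17,   8,  56], dtype=int32))
redpt [0.61982512 0.24824741 0.12109226]
top dial ((253.3388671875, 177.38331604003906), (39.40383529663086, 40.8831787109375), 96.01127624511719) [0.55850087 0.23026274 0.085     ] [ 233  158   41   40 1248]
side dial ((281.1633605957031, 258.0588073730469), (29.924823760986328, 57.88308334350586), 117.9897689819336) [0.55963709 0.22971437 0.085     ] [ 255  239   53   39 1210]
knob blue (array([381.66812227, 179.02620087]), array([373, 169,  19,  20, 229], dtype=int32))
white (array([378.81818182, 165.18181818]), array([376, 163,   6,   5,  22], dtype=int32)) [ 0.5998692  -0.18553678  0.07      ]
[ 0.56226435 -0.19898419  0.03      ]
((382.1071472167969, 178.4583282470703), 9.77165699005127)
```

View pics/c0.png

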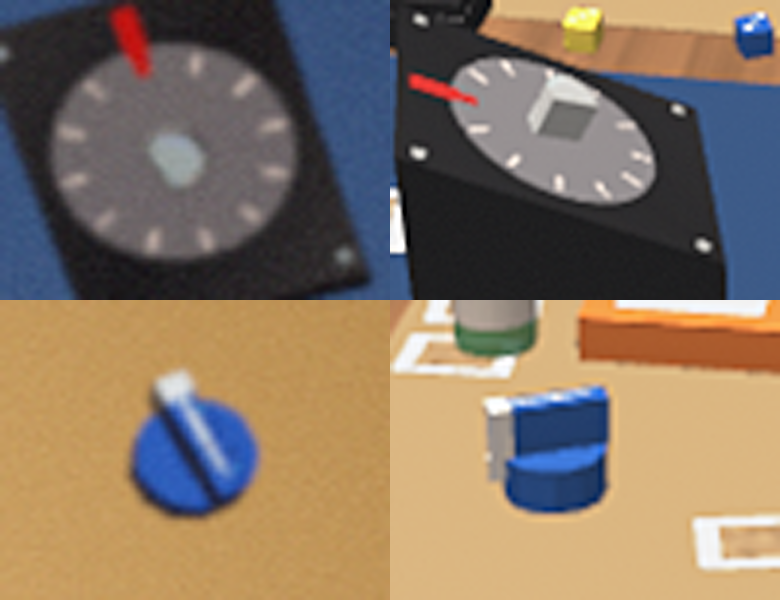

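The crop confirms the choice. The blue knob is the smaller one, with its white pointer up and left in the top view. The black console has its red mark at top (247,157). In the side view the shaft's dark flat faces roughly towards the side camera (+y).

Run:
```python
import pickle
from h import *
s,d=pickle.load(open("s0.pkl","rb"));T,S=d["top"],d["side"]
grn=((45,60,40),(90,255,255))
for p,b in((T,(425,130,475,170)),(S,(285,110,320,180))): c,st=cen(mask(p["frame"],*grn,b));print("bottle",c,st)
print("bottle base",onz(S,(302,168),0),"top view cap",onz(T,(461,138),.19),"rulebox corners",[onz(T,u,.038)[:2].round(3) for u in((441,172),(441,216))])
# console yaw from top-face front/back: dial centre & red, in dial frame
C=np.array([.559,.230,.085])
for yaw in (16.5,):
    y=np.deg2rad(yaw);t=np.deg2rad(28)
    ez=np.array([-np.sin(t)*np.cos(y),-np.sin(t)*np.sin(y),np.cos(t)]);ex=np.array([np.cos(t)*np.cos(y),np.cos(t)*np.sin(y),np.sin(t)]);ey=np.cross(ez,ex)
    def pl(p,uv,h):
        o,dd=ray(p,uv);q=o+dd*((C+ez*h-o)@ez)/(dd@ez)-C;return np.array([q@ex,q@ey,q@ez])
    rt=pl(T,(246.6,156.8),0);rs=pl(S,(251.4,247.2),0);print("red in dial",rt*1e3,rs*1e3,np.degrees(np.arctan2(rt[1],rt[0])),np.degrees(np.arctan2(rs[1],rs[0])))
    f=lambda x,y:(240+x/3.9,225+y/3.9)
    a,b=pl(S,f(530,131),0),pl(S,f(568,140),0);c,e=pl(S,f(542,100),28),pl(S,f(594,109),28)
    for u,v in((a,b),(c,e)):
        w=v-u;print((u*1e3).round(),(v*1e3).round(),"normal",np.degrees(np.arctan2(w[0],-w[1])))
# knob white pointer from both views
ws=cen(mask(S["frame"],(0,0,170),(179,45,255),(298,175,312,200)));print("white side",ws)
# knob hub in side
bs=cen(mask(S["frame"],(100,150,40),(125,255,255),(295,172,335,212)));print("blue side",bs)
print("hub bottom-front",onz(S,(bs[1][0]+bs[1][2]/2,bs[1][1]+bs[1][3]),0))
```

```text
bottle [451.35684647 145.90456432] [443 136  19  19 241]
bottle [300.74917492 137.5379538 ] [292 124  18  24 303]
bottle base [ 0.66008686 -0.43499607  0.        ] top view cap [ 0.65044337 -0.42861757  0.19      ] rulebox corners [array([ 0.583, -0.401]), array([ 0.431, -0.392])]
red in dial [7.07717471e+01 6.22010617e-01 4.72201517e-15] [ 7.41734422e+01 -2.85222011e+00 -1.04369344e-13] 0.503557804121014 -2.2021318343043363
[-289. -156.   -0.] [-322. -163.    0.] normal -78.30535963476157
[28620. 54942. 28000.] [30834. 55654. 28000.] normal 107.84298348400458
white side (array([303.6 , 182.24]), array([300, 181,  10,   4,  25], dtype=int32))
blue side (array([315.98698482, 192.89154013]), array([305, 179,  22,  27, 461], dtype=int32))
hub bottom-front [ 0.55856414 -0.17138755  0.        ]
```

```bash
python3 -m jog '[[[0.041,-0.0195,0.002,0,0,0],[0.041,-0.0195,0.002,0,0,0],[0.041,-0.0195,0.002,0,0,0],[0.041,-0.0195,0.002,0,0,0],[0.041,-0.0195,0.002,0,0,0],[0.041,-0.0195,0.002,0,0,0],[0.041,-0.0195,0.004,0,0,0],[0.041,-0.0195,0.006,0,0,0],[0.041,-0.0195,0.006,0,0,0],[0.041,-0.0195,0.006,0,0,0],[0,0,0,0,0,0],[0,0,0,0,0,0]]]' 0.088
cat >> h.py <<'E'
def wray(p,s,uv):
    K=p["mtx"];dx,dy=uv[0]-K[0,2],uv[1]-K[1,2];r=np.hypot(dx,dy);th=r/K[0,0]
    d=np.array([dx/r*np.sin(th),dy/r*np.sin(th),np.cos(th)]) if r>0 else np.array([0,0,1.])
    M=p["mount"];Q=R.from_quat(s["eef_rot"])
    return Q.apply(M[:3,3])+s["tool_pos"],Q.apply(M[:3,:3]@d)
def wz(p,s,uv,z):
    o,d=wray(p,s,uv);return o+d*(z-o[2])/d[2]
E
python3 - <<'E'
from plant import *
import pickle
from h import *
s=get_state();p=snapshot("wrist");pickle.dump((s,p),open("s1.pkl","wb"))
print(s["clock"],s["tool_pos"],s["eef_rot"],s["q"]);cv2.imwrite("pics/w1.png",p["frame"][...,::-1])
s,d=pickle.load(open("s0.pkl","rb"));S=d["side"]
C=np.array([.559,.230,.085]);y=np.deg2rad(16.5);t=np.deg2rad(28)
B=np.array([[np.cos(t)*np.cos(y),np.cos(t)*np.sin(y),np.sin(t)],[-np.sin(y),np.cos(y),0],[-np.sin(t)*np.cos(y),-np.sin(t)*np.sin(y),np.cos(t)]])
def pl(uv,h):
    o,dd=ray(S,uv);q=o+dd*((C+B[2]*h-o)@B[2])/(dd@B[2])-C;return B@q*1e3
f=lambda x,y:(240+(x-390)/3.9,225+y/3.9)
for u,v in((pl(f(530,131),0),pl(f(568,140),0)),(pl(f(542,100),28),pl(f(594,109),28))):
    w=v-u;print(u.round(),v.round(),"normal",np.degrees(np.arctan2(-w[0],w[1])))
E
```

```text
clock: 1.65
tool_pos: [0.5572, -0.2051, 0.2044]
eef_rot: [0.974, 0.227, -0.001, 0.0]
contact_force: [0.0, -0.6, -0.4]
opening: 1.002
finger_force: 0.0
1.65 [ 0.55719576 -0.2051489   0.20443399] [ 9.73940463e-01  2.26802661e-01 -6.89046375e-04  2.27875073e-04] [ 0.35090653  0.6876306  -0.13219514  1.70028516  0.12289127  0.76277028
 -0.95383721]
[14.  9. -0.] [-10.   5.  -0.] normal 99.51862604721784
[14240. 46784. 28000.] [15834. 47240. 28000.] normal -74.01892555492182
```

View pics/w1.png

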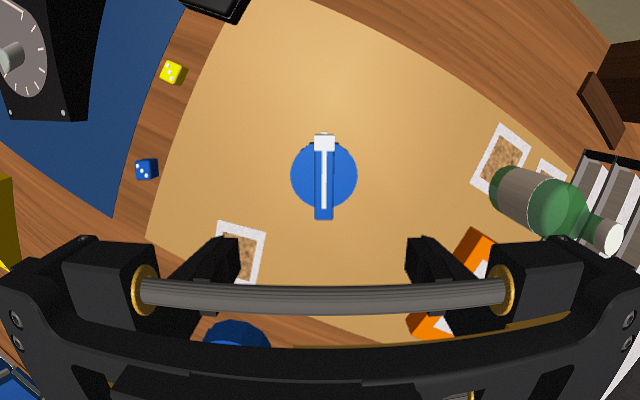

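The wrist view shows the knob, with its hub centred at about (324,176). The bar lies almost along the tool x axis, from its white end at (325,135) to (323,219).

Run:
```python
import pickle
from h import *
s,p=pickle.load(open("s1.pkl","rb"));f=p["frame"]
m=mask(f,(100,120,40),(125,255,255),(270,120,380,235))|mask(f,(0,0,170),(179,60,255),(310,125,340,215))
# bar top edges: endpoints
bl=mask(f,(100,120,40),(125,255,255),(270,120,380,235));hc,st=cen(bl);cs,_=cv2.findContours(m,0,1);print("hub circ",cv2.minEnclosingCircle(max(cs,key=len)),st)
wh=mask(f,(0,0,170),(179,60,255),(310,125,340,215));ys,xs=np.nonzero(wh);print("white rows",ys.min(),ys.max())
for r in(140,148,160,180,200,205):
    q=xs[ys==r];print(r,q.min(),q.max())
Q=R.from_quat(s["eef_rot"])
def tl(uv,z): return (Q.inv().apply(wz(p,s,uv,z)-s["tool_pos"])*1e3).round(1)
for uv in((324.5,136),(323.5,219)): print("bar",uv,tl(uv,.07),wz(p,s,uv,.07))
for uv in((290.5,176),(357.5,176)): print("hub",tl(uv,.034))
_,d=pickle.load(open("s0.pkl","rb"));S=d["side"]
C=np.array([.559,.230,.085]);y=np.deg2rad(16.5);t=np.deg2rad(28)
B=np.array([[np.cos(t)*np.cos(y),np.cos(t)*np.sin(y),np.sin(t)],[-np.sin(y),np.cos(y),0],[-np.sin(t)*np.cos(y),-np.sin(t)*np.sin(y),np.cos(t)]])
def pl(uv,h):
    o,dd=ray(S,uv);q=o+dd*((C+B[2]*h-o)@B[2])/(dd@B[2])-C;return B@q*1e3
g=lambda x,y:(240+(x-390)/3.9,225+y/3.9)
u,v=pl(g(542,100),.028),pl(g(594,109),.028);w=v-u;print("flat top edge",u,v,np.degrees(np.arctan2(-w[0],w[1])))
```

```text
hub circ ((323.5, 176.39157104492188), 42.46787643432617) [ 290  143   67   76 3145]
white rows 132 208
140 314 334
148 314 334
160 322 326
180 322 326
200 322 325
205 322 325
bar (324.5, 136) [ 53.4   2.5 134.4] [ 0.60606477 -0.18393     0.07      ]
bar (323.5, 219) [-24.9   1.7 134.5] [ 0.53544038 -0.21779997  0.07      ]
hub [ 10.3 -32.5 170.4]
hub [ 10.3  37.3 170.4]
flat top edge [19.31847159 18.71785239 28.        ] [-14.14432469   9.13451086  28.        ] 105.98107444507819
```

```bash
python3 -m jog '[[[0.011,0.002,0.024,0,0,0],[0,0,0.03,0,0,0],[0,0,0.03,0,0,0],[0,0,0.03,0,0,0],[0,0,0.025,0,0,0],[0,0,0.015,0,0,0],[0,0,0.008,0,0,0],[0,0,0,0,0,0],[0,0,0,0,0,0]]]' 0.05 && python3 -m jog '[[[0,0,0,0,0,0],[0,0,0,0,0,0],[0,0,0,0,0,0],[0,0,0,0,0,0],[0,0,0,0,0,0],[0,0,0,0,0,0]]]' 0 45
```

```text
clock: 2.82
tool_pos: [0.5692, -0.2017, 0.0436]
eef_rot: [0.974, 0.227, 0.001, 0.0]
contact_force: [0.2, -0.2, 0.8]
opening: 0.563
finger_force: 0.0
clock: 3.58
tool_pos: [0.5686, -0.2013, 0.0428]
eef_rot: [0.974, 0.227, -0.0, -0.0]
contact_force: [-0.5, 0.8, 1.4]
opening: 0.198
finger_force: 45.0
```

```bash
cat >> h.py <<'E'
def goal(C,yaw,phi,h,tz=.0425,tilt=28):
    y,t=np.deg2rad([yaw,tilt])
    D=np.array([[np.cos(t)*np.cos(y),np.cos(t)*np.sin(y),np.sin(t)],[-np.sin(y),np.cos(y),0],[-np.sin(t)*np.cos(y),-np.sin(t)*np.sin(y),np.cos(t)]]).T
    return np.array(C)+D[:,2]*(h+tz),R.from_matrix(D)*R.from_euler("z",phi,degrees=True)*R.from_euler("x",180,degrees=True),D
def rel(s,P,G):
    Q=R.from_quat(s["eef_rot"]);print("shift now-axes",Q.inv().apply(P-s["tool_pos"]).round(4),"rotvec",(Q.inv()*G).as_rotvec().round(4),"deg",np.degrees((Q.inv()*G).magnitude()).round(1))
E
python3 - <<'E'
from plant import *
from h import *
s=get_state();P,G,D=goal([.559,.230,.085],16,90,.08);print(P);rel(s,P,G)
E
```

```text
[0.50371758 0.21414802 0.19316108]
shift now-axes [ 0.1255 -0.4014 -0.1504] rotvec [-0.4066  0.3397 -1.3625] deg 83.8
```

```bash
python3 -m jog '[[[0,0,-0.03,0,0,0],[0,0,-0.05,0,0,0],[0,0,-0.05,0,0,0],[0.005,-0.02,-0.04,0,0,0],[0.013,-0.04,-0.015,0,0,0],[0.015,-0.048,0,0,0,0],[0.015,-0.049,0,0,0,0],[0.016,-0.05,0,0,0,0],[0.016,-0.05,0,0,0,0],[0.016,-0.05,0,0,0,0],[0.015,-0.048,0,0,0,0],[0.014,-0.046,0,0,0,0]]]' && python3 -m jog '[[[0,0,0,-0.0407,0.034,-0.136],[0,0,0,-0.0407,0.034,-0.136],[0,0,0,-0.0407,0.034,-0.136],[0,0,0,-0.0407,0.034,-0.136],[0,0,0,-0.0407,0.034,-0.136],[0,0,0,-0.0407,0.034,-0.136],[0,0,0,-0.0407,0.034,-0.136],[0,0,0,-0.0407,0.034,-0.136],[0,0,0,-0.0407,0.034,-0.136],[0,0,0,-0.0407,0.034,-0.136],[0,0,0,0,0,0],[0,0,0,0,0,0]]]'
python3 - <<'E'
from plant import *
import pickle
from h import *
s=get_state();p=snapshot("wrist");S=snapshot("side");T=snapshot("top");pickle.dump((s,p,S,T),open("s2.pkl","wb"))
print(s["q"]);P,G,D=goal([.559,.230,.085],16,90,.08);rel(s,P,G)
a=p["frame"];b=cv2.resize(S["frame"][170:270,220:380],(640,400),interpolation=2)[::1]
cv2.imwrite("pics/w2.png",np.vstack([a[:300],b[:300]])[...,::-1])
E
```

```text
clock: 5.08
tool_pos: [0.5028, 0.2151, 0.2274]
eef_rot: [0.974, 0.227, -0.0, 0.0]
contact_force: [-0.5, -0.4, -2.3]
opening: 0.198
finger_force: 45.0
clock: 6.58
tool_pos: [0.4996, 0.2061, 0.2242]
eef_rot: [0.661, 0.722, 0.158, 0.131]
contact_force: [0.4, -0.3, -1.3]
opening: 0.196
finger_force: 45.0
[-0.62637335  0.51127581  0.06856577  2.22510287  1.37068508  0.13937905
 -1.82824449]
shift now-axes [ 0.007  -0.0081  0.0305] rotvec [-0.0731  0.0633 -0.1779] deg 11.6
```

View pics/w2.png

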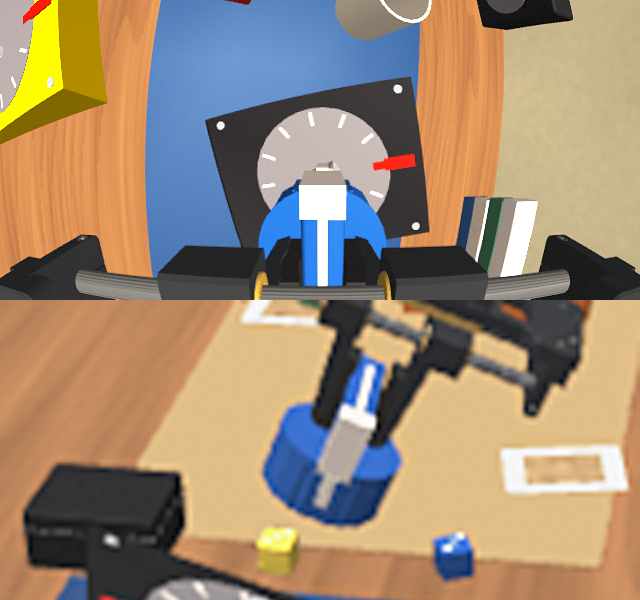

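The wrist view shows the dial past the knob, with the red mark at (395,162), screws at (398,89), (220,125) and (416,226), and the shaft tip at (325,166). The turn came up about 12° short. Next I measure the dial from here.

Run:
```python
import pickle
from h import *
from scipy.optimize import least_squares
s,p,S,T=pickle.load(open("s2.pkl","rb"));f=p["frame"]
def scr(c):
    m=mask(f,(0,0,150),(179,60,255),(c[0]-9,c[1]-9,c[0]+9,c[1]+9));return cen(m)[0]
sc=[scr(c) for c in((398,89),(220,125),(416,226))];rd=cen(mask(f,(0,150,80),(8,255,255),(365,145,420,175)))[0];print(sc,rd)
g=mask(f,(0,0,110),(179,50,235),(250,100,393,182))
cs,_=cv2.findContours(g,0,1);c=cv2.convexHull(max(cs,key=cv2.contourArea)).reshape(-1,2)
def run(C,yaw):
    _,_,D=goal(C,yaw,0,0)
    def pl(uv):
        o,d=wray(p,s,uv);q=o+d*((np.array(C)-o)@D[:,2])/(d@D[:,2])-C;return D.T@q
    return pl
C=np.array([.559,.230,.085]);pl=run(C,16)
a=np.array([pl(u) for u in sc])*1e3;print(a.round(1),"edge yaw off",np.degrees(np.arctan2(*(a[0]-a[1])[[1,0]])),"back edge",np.degrees(np.arctan2(*(a[0]-a[2])[[0,1]])))
print("red",pl(rd)*1e3)
q=np.array([pl(u) for u in c if u[1]<165 and u[0]<390])*1e3
r=least_squares(lambda v:np.hypot(q[:,0]-v[0],q[:,1]-v[1])-66,[0,0],loss="soft_l1");print("dial centre in assumed frame",r.x,np.abs(r.fun).mean(),len(q))
z=cv2.resize(f[130:200,280:380],(800,560),interpolation=2);cv2.imwrite("pics/w2z.png",z[...,::-1])
# both static views with no-occlusion centre again
```

```text
[array([397.5,  88.5]), array([220.24528302, 125.0754717 ]), array([415.53061224, 225.57142857])] [395.76348548 162.44605809]
[[ 84.4  70.1  -0. ]
 [-91.5  67.1   0. ]
 [ 86.7 -69.9   0. ]] edge yaw off 0.9909055737108604 back edge -0.9463850966175327
red [ 7.27878562e+01 -2.78629448e-01 -2.58397000e-15]
dial centre in assumed frame [ 0.22923523 -1.20013654] 0.10559675121072477 26
```

View pics/w2z.png

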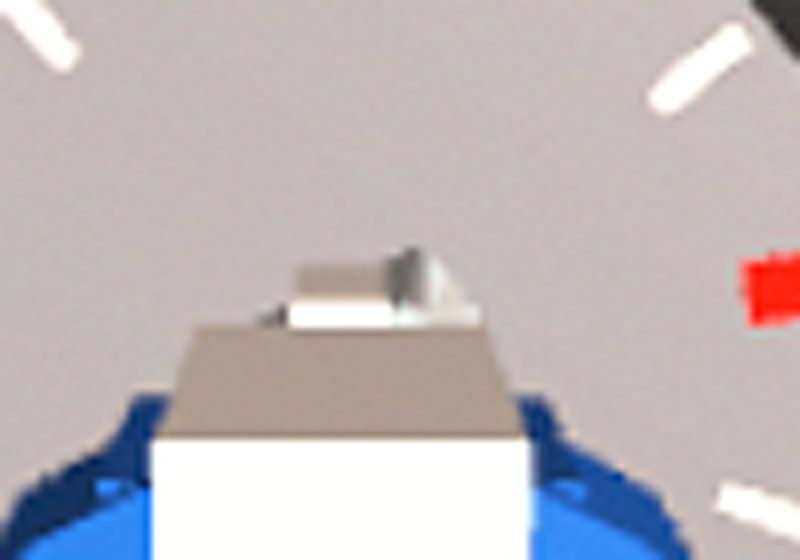

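Run:
```python
from plant import *
from h import *
s=get_state();P,G,D=goal([.5592,.2294,.085],16.8,90,.06);rel(s,P,G)
```

```text
shift now-axes [ 0.0069 -0.0067  0.0505] rotvec [-0.0724  0.0694 -0.1892] deg 12.3
```

```bash
python3 -m jog '[[[0.002,-0.002,0.012,-0.0181,0.0173,-0.0473],[0.002,-0.002,0.012,-0.0181,0.0173,-0.0473],[0.002,-0.002,0.012,-0.0181,0.0173,-0.0473],[0.001,-0.001,0.012,-0.0181,0.0173,-0.0473],[0,0,0,0,0,0],[0,0,0,0,0,0]]]'
python3 - <<'E'
from plant import *
import pickle
from h import *
s=get_state();p=snapshot("wrist");S=snapshot("side");T=snapshot("top");pickle.dump((s,p,S,T),open("s3.pkl","wb"))
print(s["q"]);P,G,D=goal([.5592,.2294,.085],16.8,90,.04);rel(s,P,G)
b=cv2.resize(S["frame"][215:295,230:358],(640,400),interpolation=2)
cv2.imwrite("pics/w3.png",np.vstack([p["frame"][60:260],b])[...,::-1])
E
```

```text
clock: 7.48
tool_pos: [0.5112, 0.2129, 0.1825]
eef_rot: [0.588, 0.774, 0.188, 0.145]
contact_force: [-0.3, -0.2, -1.5]
opening: 0.203
finger_force: 45.0
[-0.35171336  0.62180102 -0.31667428  2.28919679  2.15210527  0.38623695
 -2.40781957]
shift now-axes [ 0.0022 -0.0008  0.0274] rotvec [-0.0098  0.0128 -0.0185] deg 1.4
```

View pics/w3.png

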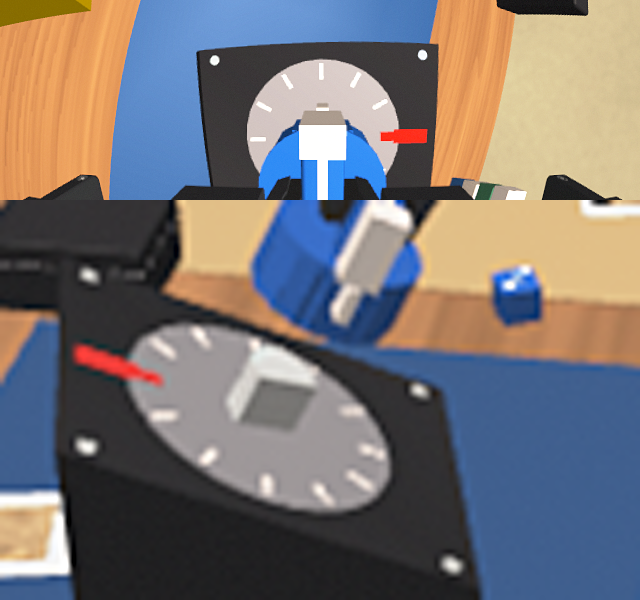

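Run:
```python
import pickle
from h import *
s,p,S,T=pickle.load(open("s3.pkl","rb"));u0,v0=272,240;k=10
g=cv2.cvtColor(S["frame"],cv2.COLOR_RGB2GRAY)[v0:v0+26,u0:u0+26];print(g[::2,::2])
G=cv2.resize(g,None,fx=k,fy=k,interpolation=cv2.INTER_CUBIC)
_,_,D=goal([0]*3,16.8,0,0);C=np.array([.5592,.2294,.085])
def pl(uv,h):
    o,d=ray(S,uv);q=o+d*((C+D[:,2]*h-o)@D[:,2])/(d@D[:,2])-C;return (D.T@q*1e3).round(1)
m=((G<128)*255).astype(np.uint8);n,l,st,c=cv2.connectedComponentsWithStats(m);i=l[180,110] or 1+np.argmax(st[1:,4]);print(i,st[i])
cs,_=cv2.findContours((l==i).astype(np.uint8),0,1);a=cv2.approxPolyDP(max(cs,key=len),12,True).reshape(-1,2)
for q in a:
    uv=(u0+(q[0]+.5)/k-.5,v0+(q[1]+.5)/k-.5);print(np.round(uv,1),pl(uv,0),pl(uv,.026))
cv2.imwrite("pics/z3.png",cv2.resize(np.hstack([G,m]),None,fx=1.5,fy=1.5))
```

```text
[[125  99  50  31  40  99 137 169 139 104  54  61  55]
 [150 157 162 147 147  77  30  39 110 133 126 113  61]
 [162 153 154 152 217 199 197 132  29  40  43  71  87]
 [154 155 154 150 216 229 226 231 204  85  38  45  47]
 [154 154 153 167 212 222 222 222 224 224 179  43  46]
 [154 154 151 194 208 173 203 218 227 232 206 150  83]
 [154 153 177 210 192 109 112 106 108 128 156 153 162]
 [154 149 219 211 128 117 119 119 117 115 136 155 155]
 [154 148 209 194 110 116 117 117 118 119 157 154 152]
 [154 153 184 122 114 115 117 119 116 146 154 154 153]
 [154 154 153 150 145 140 131 122 124 157 154 154 154]
 [153 154 153 154 153 155 156 157 156 154 154 153 154]
 [183 150 154 154 154 154 153 154 153 154 154 153 154]]
2 [  63  110  146  100 9386]
[281.8 250.8] [ -2.4 -31.3  -0. ] [11.4 12.5 26. ]
[278. 259.] [9.  8.7 0. ] [22.3 50.8 26. ]
[287.8 260.2] [-16.4   0.3   0. ] [-2.  42.7 26. ]
[292.4 253. ] [-30.4 -37.6  -0. ] [-15.4   6.5  26. ]
```

View pics/z3.png

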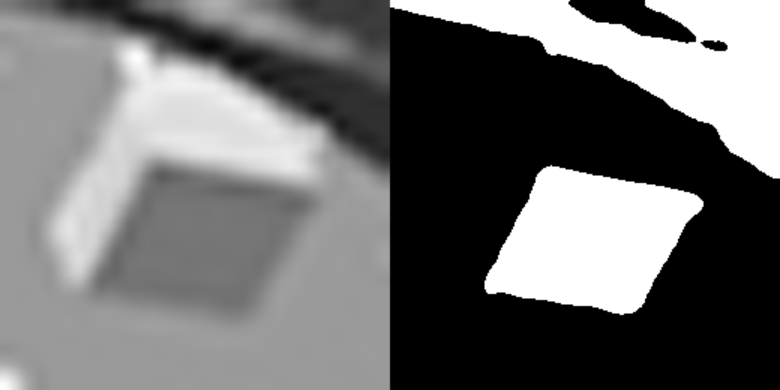

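The small tab under the pointer spoils the wrist reading, and the side view gives about 100–107°, between 3 and 4 clicks. I'll step aside for one clear wrist look.

```bash
python3 -m jog '[[[-0.02,0,-0.02,0,0,0],[-0.03,0,-0.01,0,0,0],[-0.03,0,0,0,0,0],[0,0,0,0,0,0],[0,0,0,0,0,0]]]'
python3 - <<'E'
from plant import *
import pickle
from h import *
s=get_state();p=snapshot("wrist");pickle.dump((s,p),open("s4.pkl","wb"))
_,_,D=goal([0]*3,16.8,0,0);C=np.array([.5592,.2294,.085])
# rectify dial plane (z=0 and z=28mm) : 4px/mm looking down z, x to right, y up
out=[]
for h in(0,.028):
    n=400;X,Y=np.meshgrid(np.linspace(-.07,.07,n),np.linspace(.07,-.07,n))
    W=C+X[...,None]*D[:,0]+Y[...,None]*D[:,1]+h*D[:,2]
    Q=R.from_quat(s["eef_rot"]).as_matrix();M=p["mount"]
    c=((W-s["tool_pos"])@Q-M[:3,3])@M[:3,:3];th=np.arctan2(np.hypot(c[...,0],c[...,1]),c[...,2]);ph=np.arctan2(c[...,1],c[...,0]);K=p["mtx"]
    out.append(cv2.remap(p["frame"],(K[0,2]+K[0,0]*th*np.cos(ph)).astype(np.float32),(K[1,2]+K[0,0]*th*np.sin(ph)).astype(np.float32),cv2.INTER_CUBIC))
cv2.imwrite("pics/r4.png",np.hstack(out)[...,::-1])
E
```

```text
clock: 8.25
tool_pos: [0.5191, 0.1332, 0.2094]
eef_rot: [0.587, 0.774, 0.189, 0.144]
contact_force: [0.6, -0.2, -2.1]
opening: 0.201
finger_force: 45.0
```

View pics/r4.png

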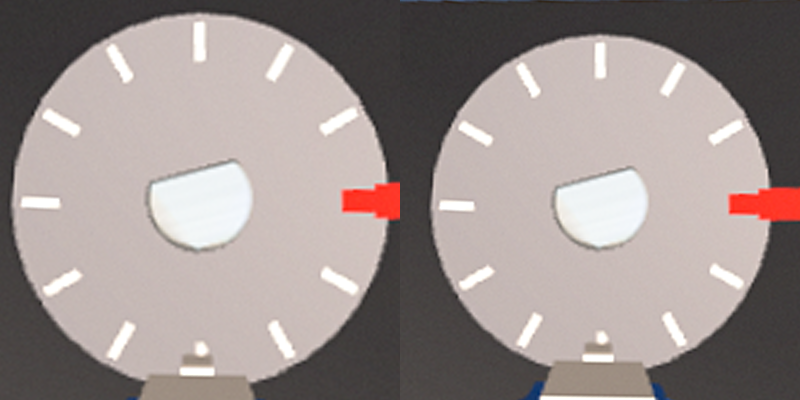

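The rectified dial picture, with the tool aside, shows the dial centred and the red mark exactly at 0°. The flat edge runs from (150,184) to (238,160), so the flat faces about 105°. The knob must go on at 105°.

```bash
python3 -m jog '[[[0.03,0,0.005,0,0,-0.09],[0.03,0,0.005,0,0,-0.09],[0.02,0,0,0,0,-0.09],[0,0,0,0,0,0],[0,0,0,0,0,0]]]'
python3 - <<'E'
from plant import *
from h import *
s=get_state();P,G,D=goal([.5592,.2294,.085],16.8,105,.035);print(s["q"]);rel(s,P,G)
E
```

```text
clock: 8.93
tool_pos: [0.497, 0.2084, 0.1972]
eef_rot: [0.478, 0.846, 0.167, 0.169]
contact_force: [-0.4, 0.3, -1.9]
opening: 0.2
finger_force: 45.0
[-0.41737696  0.57273484 -0.22545145  2.3200119   2.2195596   0.33363054
 -2.22197087]
shift now-axes [0.0013 0.0063 0.0523] rotvec [-0.0124  0.0097 -0.0103] deg 1.1
```

```bash
python3 -m jog '[[[0.0007,0.0033,0.017,-0.006,0.005,-0.005],[0.0006,0.003,0.017,-0.006,0.005,-0.005],[0,0,0.016,0,0,0],[0,0,0,0,0,0],[0,0,0,0,0,0]]]'
python3 - <<'E'
from plant import *
from h import *
s=get_state();P,G,D=goal([.5592,.2294,.085],16.8,105,.028);print(s["q"]);rel(s,P,G)
E
```

```text
clock: 9.55
tool_pos: [0.5234, 0.2184, 0.1559]
eef_rot: [0.472, 0.848, 0.173, 0.168]
contact_force: [0.8, -0.3, -0.5]
opening: 0.2
finger_force: 45.0
[-0.3492335   0.69092385 -0.30693315  2.28229093  2.31497641  0.42625991
 -2.27152355]
shift now-axes [ 0.0002 -0.0001  0.0097] rotvec [-0.0007 -0.0001 -0.0004] deg 0.0
```

```bash
python3 -m jog '[[[0,0,0.005,0,0,0],[0,0,0.004,0,0,0],[0,0,0.004,0,0,0],[0,0,0.003,0,0,0],[0,0,0,0,0,0],[0,0,0,0,0,0]]]'
python3 - <<'E'
from plant import *
from h import *
s=get_state();P,G,D=goal([.5592,.2294,.085],16.8,105,0);rel(s,P,G);print("F in dial",D.T@s["contact_force"],D.T@s["moment"])
E
```

```text
clock: 10.3
tool_pos: [0.5304, 0.2214, 0.1414]
eef_rot: [0.471, 0.848, 0.174, 0.168]
contact_force: [0.3, 0.2, -1.1]
opening: 0.198
finger_force: 45.0
shift now-axes [-0.0007 -0.0002  0.0213] rotvec [-0.0006 -0.0009  0.0009] deg 0.1
F in dial [-0.24280417  0.1453572  -1.13046911] [-0.02184837  0.54272633  0.08128725]
```

Inside the bore by about 6 mm with no contact force. Continuing in.

```bash
python3 -m jog '[[[0,0,0.004,0,0,0],[0,0,0.004,0,0,0],[0,0,0.004,0,0,0],[0,0,0.003,0,0,0],[0,0,0.002,0,0,0],[0,0,0.002,0,0,0],[0,0,0,0,0,0]]]'
python3 - <<'E'
from plant import *
from h import *
s=get_state();P,G,D=goal([.5592,.2294,.085],16.8,105,0);rel(s,P,G);print("F in dial",D.T@s["contact_force"],D.T@s["moment"])
E
```

```text
clock: 11.18
tool_pos: [0.539, 0.224, 0.1245]
eef_rot: [0.471, 0.848, 0.174, 0.168]
contact_force: [-0.8, -0.0, -1.8]
opening: 0.195
finger_force: 45.0
shift now-axes [-0.0006 -0.0003  0.0022] rotvec [-0.0006 -0.0009  0.001 ] deg 0.1
F in dial [-1.50886096  0.1907714  -1.2912261 ] [-4.55944513e-02  5.63403000e-01  2.34270967e-04]
```

```bash
python3 -m jog '[[[0,0,0.001,0,0,0],[0,0,0.001,0,0,0],[0,0,0.001,0,0,0],[0,0,0.001,0,0,0],[0,0,0,0,0,0]]]'
python3 - <<'E'
from plant import *
from h import *
s=get_state();P,G,D=goal([.5592,.2294,.085],16.8,105,0);rel(s,P,G);print("F in dial",D.T@s["contact_force"],D.T@s["moment"])
E
```

```text
clock: 11.8
tool_pos: [0.54, 0.2242, 0.1227]
eef_rot: [0.471, 0.848, 0.174, 0.168]
contact_force: [-8.7, -3.8, 17.8]
opening: 0.2
finger_force: 45.0
shift now-axes [-0.0005 -0.0002  0.0001] rotvec [ 0.0007 -0.0004  0.0017] deg 0.1
F in dial [ 0.07304461 -1.08922063 20.11761622] [-0.25864902  0.40130524 -0.0321188 ]
```

```bash
cat > st.py <<'E'
from plant import *
from h import *
s=get_state();P,G,D=goal([.5592,.2294,.085],16.8,0,0);print(s["q"].round(2));rel(s,P,G);print("F in dial",(D.T@s["contact_force"]).round(1),(D.T@s["moment"]).round(2))
E
python3 -m jog '[[[0,0,-0.0008,0,0,0.05],[0,0,0,0,0,0.06],[0,0,0,0,0,0.06],[0,0,0,0,0,0.06],[0,0,0,0,0,0.06],[0,0,0,0,0,0.06],[0,0,0,0,0,0]]]'; python3 st.py
```

```text
clock: 12.68
tool_pos: [0.5396, 0.2254, 0.1227]
eef_rot: [0.611, 0.754, 0.201, 0.135]
contact_force: [-5.8, -0.6, 7.6]
opening: 0.2
finger_force: 45.0
[-0.26  0.79 -0.44  2.25  2.26  0.53 -2.53]
shift now-axes [-0.0018  0.      0.0002] rotvec [-0.0022 -0.002   1.4846] deg 85.1
F in dial [-1.5  1.1  9.4] [0.16 0.37 0.05]
```

The +z turn drives q7 towards its −2.66 limit, so I'll release, back off, give the gripper a half turn, and regrasp with range to spare.

```bash
python3 -m jog '[[[0,0,0,0,0,0],[0,0,0,0,0,0],[0,0,0,0,0,0],[0,0,-0.01,0,0,0],[0,0,-0.02,0,0,0],[0,0,-0.02,0,0,0],[0,0,-0.015,0,0,0],[0,0,0,0,0,0]]]' 0.05; python3 st.py
python3 -m jog '[[[0,0,0,0,0,-0.15],[0,0,0,0,0,-0.15],[0,0,0,0,0,-0.15],[0,0,0,0,0,-0.15],[0,0,0,0,0,-0.15],[0,0,0,0,0,-0.15],[0,0,0,0,0,-0.15],[0,0,0,0,0,-0.15],[0,0,0,0,0,-0.15],[0,0,0,0,0,-0.15],[0,0,0,0,0,0]]]'; python3 st.py
```

```text
clock: 13.68
tool_pos: [0.5112, 0.2157, 0.1804]
eef_rot: [0.612, 0.753, 0.201, 0.136]
contact_force: [0.4, 0.3, -0.4]
opening: 0.572
finger_force: 0.0
[-0.3   0.64 -0.39  2.3   2.16  0.43 -2.48]
shift now-axes [-0.0009 -0.0008  0.0652] rotvec [ 2.000e-04 -1.400e-03  1.484e+00] deg 85.0
F in dial [ 0.3  0.2 -0.6] [-0.05  0.38  0.08]
clock: 15.05
tool_pos: [0.5114, 0.2157, 0.1787]
eef_rot: [-0.065, 0.968, 0.054, 0.235]
contact_force: [-0.6, -0.8, -0.3]
opening: 0.571
finger_force: 0.0
[-0.54  0.62 -0.01  2.31  2.69  0.29 -1.52]
shift now-axes [-0.0001 -0.0007  0.0636] rotvec [-1.8000e-03 -4.0000e-04  2.9826e+00] deg 170.9
F in dial [-0.9 -0.6  0.1] [ 0.06  0.21 -0.05]
```

```bash
python3 -m jog '[[[0,0,0,0,0,-0.15],[0,0,0,0,0,-0.15],[0,0,0,0,0,-0.15],[0,0,0,0,0,-0.15],[0,0,0,0,0,-0.15],[0,0,0,0,0,-0.15],[0,0,0,0,0,-0.15],[0,0,0,0,0,-0.15],[0,0,0,0,0,-0.15],[0,0,0,0,0,-0.15],[0,0,0,0,0,-0.14],[0,0,0,0,0,0]]]'; python3 st.py
python3 - <<'E'
from plant import *
import pickle
from h import *
s=get_state();p=snapshot("wrist");T=snapshot("top")
b=cv2.resize(T["frame"][145:210,210:300],(640,300),interpolation=2)
cv2.imwrite("pics/w5.png",np.vstack([p["frame"][:300],cv2.resize(T["frame"][150:205,210:327],(640,300),interpolation=2)])[...,::-1])
E
```

```text
clock: 16.55
tool_pos: [0.5114, 0.2158, 0.1789]
eef_rot: [0.752, -0.614, 0.135, -0.201]
contact_force: [-0.1, 0.0, -0.2]
opening: 0.569
finger_force: 0.0
[-0.75  0.65  0.31  2.32  3.4   0.29 -0.61]
shift now-axes [0.0008 0.     0.0637] rotvec [ 1.0000e-04  1.2000e-03 -1.6628e+00] deg 95.3
F in dial [-0.2  0.  -0.1] [0.1  0.38 0.02]
```

View pics/w5.png

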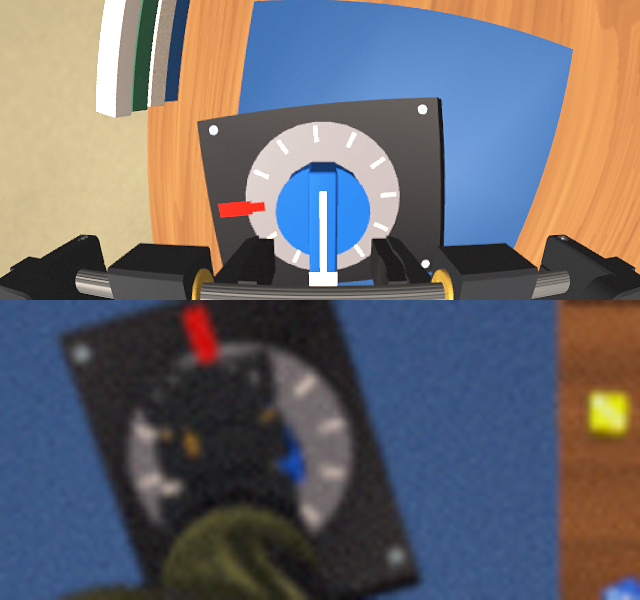

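The knob is seated. Its bar lies along the tool x axis with the white end at the bottom (322,280), pointing at about 85°. I regrasp now.

```bash
python3 -m jog '[[[0.0008,0,0.02,0,0,0],[0,0,0.02,0,0,0],[0,0,0.012,0,0,0],[0,0,0.009,0,0,0],[0,0,0,0,0,0]]]' && python3 -m jog '[[[0,0,0,0,0,0],[0,0,0,0,0,0],[0,0,0,0,0,0],[0,0,0,0,0,0],[0,0,0,0,0,0]]]' 0 45; python3 st.py
```

```text
clock: 17.27
tool_pos: [0.5389, 0.223, 0.1249]
eef_rot: [0.752, -0.613, 0.135, -0.2]
contact_force: [0.2, -0.8, 0.1]
opening: 0.571
finger_force: 0.0
clock: 17.9
tool_pos: [0.5386, 0.2231, 0.1253]
eef_rot: [0.753, -0.613, 0.135, -0.2]
contact_force: [-1.2, 0.2, 1.6]
opening: 0.199
finger_force: 45.0
[-0.72  0.79  0.3   2.27  3.39  0.39 -0.6 ]
shift now-axes [-0.0001 -0.0001  0.0032] rotvec [ 3.0000e-04  1.3000e-03 -1.6597e+00] deg 95.1
F in dial [-0.2  0.5  1.9] [ 0.13  0.4  -0.05]
```

```bash
python3 -m jog '[[[0,0,0,0,0,0.05],[0,0,0,0,0,0.07],[0,0,0,0,0,0.07],[0,0,0,0,0,0.07],[0,0,0,0,0,0.07],[0,0,0,0,0,0.07],[0,0,0,0,0,0.07],[0,0,0,0,0,0.07],[0,0,0,0,0,0.07],[0,0,0,0,0,0.07],[0,0,0,0,0,0.07],[0,0,0,0,0,0]]]'; python3 st.py
```

```text
clock: 19.4
tool_pos: [0.539, 0.2232, 0.1255]
eef_rot: [-0.475, 0.846, -0.052, 0.236]
contact_force: [-1.9, 0.7, 3.7]
opening: 0.198
finger_force: 45.0
[-0.61  0.77  0.13  2.27  3.08  0.37 -1.02]
shift now-axes [0.0002 0.0003 0.0032] rotvec [-3.000e-04  1.300e-03 -2.411e+00] deg 138.1
F in dial [0.3 1.2 4. ] [ 0.16  0.24 -0.09]
```

```bash
python3 -m jog '[[[0,0,0,0,0,0.07],[0,0,0,0,0,0.07],[0,0,0,0,0,0.07],[0,0,0,0,0,0.07],[0,0,0,0,0,0.07],[0,0,0,0,0,0.07],[0,0,0,0,0,0.07],[0,0,0,0,0,0.07],[0,0,0,0,0,0.07],[0,0,0,0,0,0.07],[0,0,0,0,0,0.06],[0,0,0,0,0,0]]]'; python3 st.py
```

```text
clock: 20.9
tool_pos: [0.5392, 0.2231, 0.1257]
eef_rot: [-0.128, 0.962, 0.039, 0.239]
contact_force: [-1.9, 0.1, 4.6]
opening: 0.197
finger_force: 45.0
[-0.51  0.76 -0.04  2.26  2.76  0.38 -1.45]
shift now-axes [0.0006 0.0002 0.0032] rotvec [ 6.0000e-04 -9.0000e-04  3.1121e+00] deg 178.3
F in dial [0.6 0.7 4.9] [ 0.11  0.14 -0.06]
```

```bash
python3 -m jog '[[[0,0,0.001,0,0,0],[0,0,0.0005,0,0,0],[0,0,0,0,0,0]]]'; python3 -m jog '[[[0,0,0,0,0,0],[0,0,0,0,0,0],[0,0,0,0,0,0],[0,0,-0.01,0,0,0],[0,0,-0.02,0,0,0],[0,0,-0.03,0,0,0],[0,0,-0.04,0,0,0],[0,0,-0.03,0,0,0],[0,0,0,0,0,0],[0,0,0,0,0,0]]]' 0.06
python3 - <<'E'
from plant import *
from h import *
s=get_state();p=snapshot("wrist");S=snapshot("side")
cv2.imwrite("pics/w6.png",np.vstack([p["frame"][:300],cv2.resize(S["frame"][210:300,220:412],(640,300),interpolation=2)])[...,::-1])
E
```

```text
clock: 21.28
tool_pos: [0.5392, 0.2231, 0.1256]
eef_rot: [-0.128, 0.962, 0.039, 0.239]
contact_force: [-8.7, -2.6, 20.6]
opening: 0.2
finger_force: 45.0
clock: 22.52
tool_pos: [0.4813, 0.2059, 0.2386]
eef_rot: [-0.129, 0.962, 0.039, 0.239]
contact_force: [-0.3, -0.0, 0.4]
opening: 0.679
finger_force: 0.0
```

View pics/w6.png

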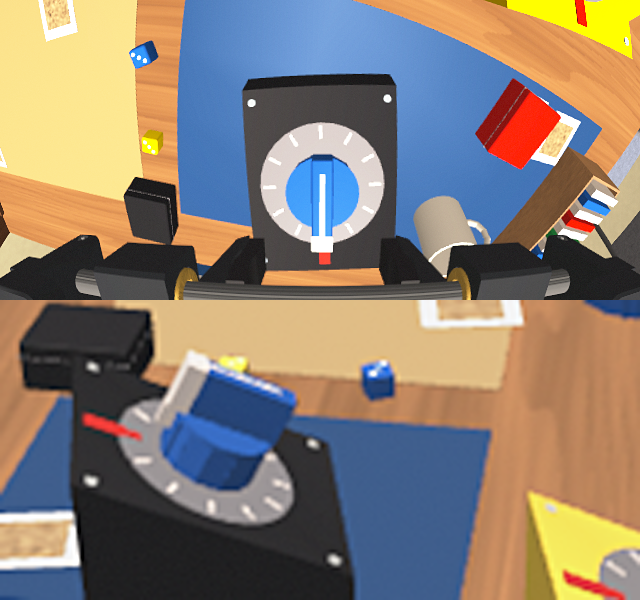

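The wrist view shows the white pointer (321,243) right at the red mark (325,258). In the side view the knob sits flush on the dial and the gripper is clear of it.

```bash
python3 -c "
from plant import *
print(finish_job())"
```

```text
the job is handed in; nothing more can be done
None
```

The blue knob is pushed fully home on the black counter's shaft, its white pointer is at the red mark, and the gripper is clear of it; I handed the job in at about 22.6 s, but no verdict came back.

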